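# Clamp the instrument blank in its routing carrier

### The job

Clamp the wooden instrument body into its routing carrier: with a finger, swing the clamp strap sideways over the body until it comes up against its stop, and only then push the cam lever all the way down so that it lies flat and the rubber foot presses on the wood. Only push: nothing is to be picked up, the body stays in its place between the dowels, and the jar, the sanding block and the brass collar stay where they are.

Things in the scene. Friction and masses are not known exactly. Their poses are not given: they have to be found in the camera images.
- jig: Routing carrier, a fixed plywood board 18 mm thick. Origin on the table right under the clamp's vertical swing axis; z up. It reaches 120 mm to either side along x, 60 mm to +y, 315 mm to -y. On it: a dark wood block (70 x 50 mm, top 30 mm above the table) with the clamp post, and four dowels (10 mm thick, tops 36 mm above the table) around the wooden body.
- strap_pivot (a point): Point on the clamp's vertical swing axis, 83 mm above the table: the height of the top face of the strap while the lever is up. Fixed; same axes as the carrier.
- strap_bar: Clamp strap: level aluminium bar 26 mm wide, 71 to 83 mm above the table while the lever is up (the cam lowers it 6 mm). Origin on the swing axis at table height, z up. It runs along its own y from +30 mm (tail) to -140 mm (nose, free end). At y = -120 mm hangs a rubber foot 26 mm across, bottom 52 mm above the table, 6 mm over the wood.
- strap_nose (a point): Centre of the top face of the strap right above the rubber foot, 120 mm from the swing axis.
- strap (a joint): Swing angle of the strap (rad), counterclockwise from above: 0 = over the wooden body against its stop, an upright steel pin (nose to the carrier's -y); it starts swung aside, 1.57 = nose to the carrier's +x, at most 1.9. The hinge is stiff (about 2 N at the nose moves it) and stays where it is left.
- lever (a joint): Cam lever angle (rad): 0 = raised 55 degrees above level, 0.96 = down, level, at its stop. It turns with the strap and points away from the nose (strap's +y). Its level axle crosses the swing axis 105 mm above the table. A bar 100 mm long, 10 mm thick, its outer 68 mm a black paddle 26 mm wide. Stays where left; 70 mm from the axle, 4 to 12 N push it down.
- lever_end (a point): Middle of the outer edge of the lever's upper face, 100 mm from the axle (the upper face lies 5 mm above the lever's centre line). With the lever down it is 110 mm above the table.
- blank: The loose wooden instrument body, a figure-eight slab 28 mm thick (about 0.4 kg) lying on the carrier, its top 46 mm above the table. Origin: underside, centre of its wide round end (radius 75 mm); the narrow end (radius 56 mm) is centred 115 mm farther to its -y. z up.
- blank_seat (a point): Fixed point on the carrier's top face, 120 mm to the -y of the swing axis: where the body's origin belongs, and under the rubber foot when the strap is over.
- wax_jar: Bystander: a round jar with a steel lid, 60 mm across and 55 mm high, standing; origin at the centre of its underside.
- sanding_block: Bystander: a cork block 50 x 90 x 32 mm high; origin at the centre of its underside.
- guide_collar: Bystander: a brass ring 48 mm across, 22 mm high, lying flat; origin at the centre of its underside.

How it is judged:
By the outcome, as a careful person would: the job done as asked, in the order asked, and still so for the second after the job is handed in, with the robot touching nothing.
It also fails if it takes over 51 s, if anything falls off the work surface, if the arm or the gripper's body presses on something with over 40 N, if the wrist force passes 120 N, or if a joint passes its speed limit or range.

### The arm

A 6-joint arm with a two-finger parallel gripper is mounted at the origin on the work surface. World frame = base frame: x ahead of the robot, y to its left, z up, the work surface at z = 0. Lengths are in mm, angles in degrees, forces in N, time in s.
With the tool pointing down it reaches from about 300 to 850 mm from the base axis. Payload 4.2 kg.
Tool frame: the origin (TCP) lies between the finger pads; the fingertips stand 8 mm ahead of it and the grasp point (between the pads) lies 11 mm behind it; x points along the fingers, y is the direction in which the jaws open and shut, and the axes are right-handed (so a half turn about x gives the same grasp; the last joint's range is limited). The gripper opens to 91 mm and grips with 3 to 60 N. Pads are 32 mm wide; open, the fingers measure 118 mm over their backs; the gripper's body (76 mm by 178 mm) begins 60 mm behind the grasp point.
Start: joints at [65.088, 18.312, 89.639, -0, 72.044, -1.146], TCP at [231.733, 526.253, 221.976] pointing down, gripper open.
Joint ranges: [-177.97, 177.97], [-48.28, 115.42], [12.27, 149.76], [-77.06, 257.06], [2.81, 150.46], [-146.56, 146.56]. Speed limits (degrees/s): [147.25, 147.25, 180, 180, 180, 180].

### API

Orientations are given as [roll, pitch, yaw] about the fixed x, y, z axes, in that order (R = Rz(yaw) Ry(pitch) Rx(roll)).
In Python, from workcell import env gives the robot as it stands.
- The arm moves only by the tool arm_command, never from a script. Its arguments are lists of equal length, an entry for each row: "slide": the shift along the tool's x, y, z in cm, a list of three; "turn": the turn, a rotation vector about the tool's x, y, z in rad, a list of three; "grip": the closure in counts, from 0 (fully open) to 255 (shut). A call has 1 to 20 rows; each row is the pose to reach, as a shift and turn from the pose commanded when the call began, along the tool's axes at that moment; what a row does not reach only later rows make up. A row lasts 1/12 s, in which the tool goes at most 41.7 mm and 7.16 degrees, less where a joint would pass 70% of its speed; a pose out of reach is approached as far as the arm can. A call with a gripper value outside its range is refused whole. The fingers move at their own pace and stop on an object; "newtons" is the grip in N (left out, the last holds). Time passes only in rows, so rows that repeat a pose let the fingers close. It gives the time, the measured TCP pose, the force and the opening at its end, in the units of the state.
- env.state(): the state, without advancing time (a new reading comes with each control period).
- env.grab_frame(name): name is "side" or "top"; returns (picture, depth): 400x640x3 uint8, red, green, blue; 400x640 float32, mm along the optical axis (not along the pixel's ray), 0 where there is no reading.
- env.calibration(name): a dict with "K" (3x3 intrinsics, pixels), "camera_from_world" (4x4, takes a point from world to camera coordinates). Camera axes: x right, y up, looking along -z (the intrinsics and any distortion apply to the point x, -y, -z); pixel columns grow to the right and rows downward; lengths in mm; the calibration is good to about 2 mm. A picture is of the moment at which its call begins. calibration takes no time and is no camera call.
- env.job_done(): hands the job in, once; it reports no verdict.
Trained networks look in the newest picture that a camera, given by its name, has taken for a name from the list of things; names that differ only in an ending like _2 or _b are one class to them, and where a whole thing is asked for, a point or a joint stands for the part that bears it (a point fixed in the world has none). Each returns a list of dicts, best first, with "p" (0 to 1); they miss things now and then, are a little off and sometimes report something else, mostly with a low value. They report only what shows in the picture. A call takes as long as a camera call.
- env.search_frame(camera, label): "point" ([x, y, z] in mm, in world coordinates, good to about 4 mm: the middle of the surface that is visible of it).
The state is a dict: "time_s": time; "qpos": joint angles; "qvel": joint speeds; "effort": joint torques, N m; "ee_pos": TCP position; "ee_rot": TCP orientation; "force": force on the tool from outside, world axes, zero at the start; "torque": the same for the moment, N m; "gripper_width": finger opening in mm.
Only numpy, scipy, OpenCV 4.12 (cv2) and the standard library are available. Lean on these libraries where they do the work, as an engineer would, in place of code of your own. Each camera call takes 0.05 s, during which the arm holds its last target.

## Working session

There is one attempt and no reset: what is moved stays moved. The work goes in short steps, Python scripts to look and compute and a tool call to move; the robot and the scene stay as the last step left them, time stands still between calls to the robot, and variables do not carry over. Pictures are saved under pics/ and viewed, and the job is handed in when it is done.

Besides the shell and the picture viewer there is one more tool, called after "Emit:" as name(argument=value, ...) on one line, values as JSON. arm_command: Moves the arm, as the interface text tells. Its arguments: {"type":"object","properties":{"slide":{"type":"array","items":{"type":"array","items":{"type":"number"}}},"turn":{"type":"array","items":{"type":"array","items":{"type":"number"}}},"grip":{"type":"array","items":{"type":"number"}},"newtons":{"type":"number"}},"required":["slide","turn","grip"]}

```bash
mkdir -p pics
cat > h.py <<'E'
import numpy as np, cv2
from workcell import env
def snap(n,f):
    p,d=env.grab_frame(n); cv2.imwrite(f'pics/{f}.png',p[:,:,::-1]); np.save(f'pics/{f}.npy',d); return p,d
def unproj(n,u,v,d):
    c=env.calibration(n);K=np.array(c["K"]);T=np.array(c["camera_from_world"])
    x=(u-K[0,2])*d/K[0,0]; y=(v-K[1,2])*d/K[1,1]
    return (np.linalg.inv(T)@np.array([x,-y,-d,1]))[:3]
def proj(n,P):
    c=env.calibration(n);K=np.array(c["K"]);T=np.array(c["camera_from_world"])
    q=T@np.append(P,1); return K[0,0]*q[0]/-q[2]+K[0,2], K[1,1]*-q[1]/-q[2]+K[1,2]
E
python3 - <<'E'
from h import *
s=env.state(); print({k:np.round(v,2) for k,v in s.items()})
print(env.calibration("top").keys())
for n in("top","side"):
    snap(n,n+"0")
    for l in["strap_bar","strap_nose","lever","lever_end","blank","jig","wax_jar","sanding_block","guide_collar"]:
        print(n,l,[(np.round(r["point"]),round(r["p"],2)) for r in env.search_frame(n,l)[:2]])
print(env.state()["time_s"])
E
```

```text
{'time_s': np.float64(0.0), 'qpos': array([65.09, 18.35, 89.71, -0.  , 72.04, -1.15]), 'qvel': array([ 0.06,  0.01,  0.07, -0.06,  0.08,  0.01]), 'effort': array([  0.  , -41.25, -23.2 ,   0.07,   0.05,  -0.  ]), 'ee_pos': array([231.52, 525.78, 221.1 ]), 'ee_rot': array([ -90.06,   89.9 , -113.83]), 'force': array([0.27, 0.17, 0.06]), 'torque': array([0.02, 0.  , 0.03]), 'gripper_width': np.float64(90.99)}
dict_keys(['K', 'camera_from_world'])
top strap_bar [(array([586.,  40.,  79.]), 0.61)]
top strap_nose [(array([587.,  43.,  85.]), 0.91)]
top lever [(array([478.,  25., 154.]), 0.75)]
top lever_end [(array([477.,  27., 157.]), 0.73)]
top blank [(array([ 542., -119.,   45.]), 0.77)]
top jig [(array([506., -40.,  18.]), 0.89)]
top wax_jar [(array([389., 166.,  51.]), 0.67)]
top sanding_block [(array([465., 243.,  31.]), 0.86)]
top guide_collar [(array([574., 246.,  23.]), 0.9)]
side strap_bar [(array([577.,  46.,  83.]), 0.9)]
side strap_nose [(array([578.,  43.,  79.]), 0.6)]
side lever [(array([478.,  31., 147.]), 0.84)]
side lever_end [(array([478.,  37., 153.]), 0.67)]
side blank [(array([ 552., -107.,   42.]), 0.89)]
side jig [(array([509.,  36.,  16.]), 0.92)]
side wax_jar []
side sanding_block [(array([504.,  32.,  16.]), 0.71), (array([460., 268.,  32.]), 0.62)]
side guide_collar [(array([570., 254.,  25.]), 0.87)]
1.0
```

View pics/top0.png

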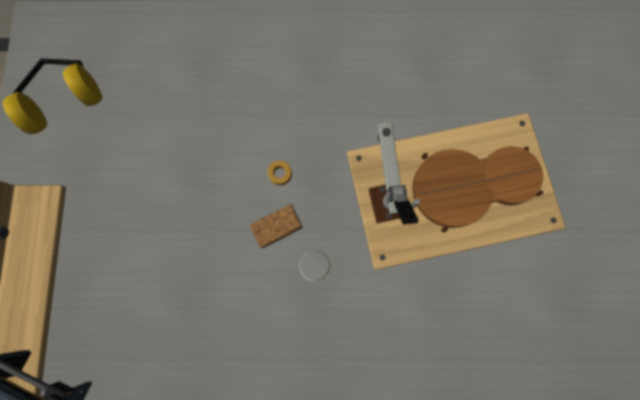

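View pics/side0.png

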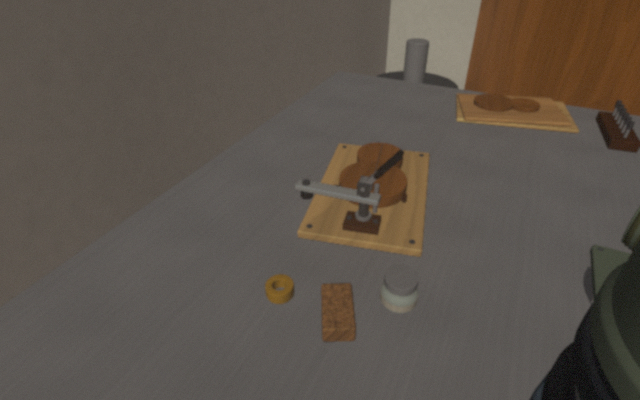

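The top view shows the carrier with corners near (348,152), (527,114), (563,227) and (375,268). The strap's nose points up at (386,130) and the pivot is near (397,197). The jar, block and collar lie to the left and are clear of the swing. Next I'll fit the carrier pose.

```bash
cat >> h.py <<'E'
def rayz(n,u,v,z):
    a=unproj(n,u,v,500.);b=unproj(n,u,v,1000.); t=(z-a[2])/(b[2]-a[2]); return a+t*(b-a)
def rig(A,B):
    ca,cb=A.mean(0),B.mean(0);H=(A-ca).T@(B-cb);U,S,V=np.linalg.svd(H)
    R=V.T@np.diag([1,np.linalg.det(V.T@U.T)])@U.T; return R,cb-R@ca
E
python3 - <<'E'
from h import *
A=np.array([[120,60],[120,-315],[-120,-315],[-120,60]],float)
B=np.array([rayz("top",*p,18)[:2] for p in[(348,152),(527.5,114),(563.5,227),(375,268)]])
R,t=rig(A,B); print("origin",t,"yaw",np.degrees(np.arctan2(R[1,0],R[0,0])),"res",(A@R.T+t-B).round(1))
img=cv2.imread("pics/top0.png"); crop=img[90:290,320:580]; 
cv2.imwrite("pics/crop0.png",cv2.resize(crop,None,fx=3,fy=3,interpolation=cv2.INTER_CUBIC))
D=np.load("pics/top0.npy")
for u,v in[(386,132),(388,150),(391,175),(396,190),(405,210),(412,218),(400,203),(417,203),(450,190)]: print((u,v),unproj("top",u,v,D[v,u]).round(0))
P=np.array([*t,83]);print("pivot px",proj("top",P))
print("seat",R@[0,-120]+t)
E
```

```text
origin [512.81222553  28.71647359] yaw 12.164173570734548 res [[ 2.9  3.7]
 [ 3.5 -1.6]
 [-2.7 -4.3]
 [-3.7  2.2]]
(386, 132) [631.  42.  87.]
(388, 150) [598.  38.  82.]
(391, 175) [551.  34.  82.]
(396, 190) [516.  31. 117.]
(405, 210) [474.  25. 164.]
(412, 218) [458.  19. 186.]
(400, 203) [489.  29. 144.]
(417, 203) [499. -10.  88.]
(450, 190) [530. -80.  48.]
pivot px (np.float64(394.6108508588772), np.float64(195.67423397124145))
seat [538.09785604 -88.58926749]
```

View pics/crop0.png

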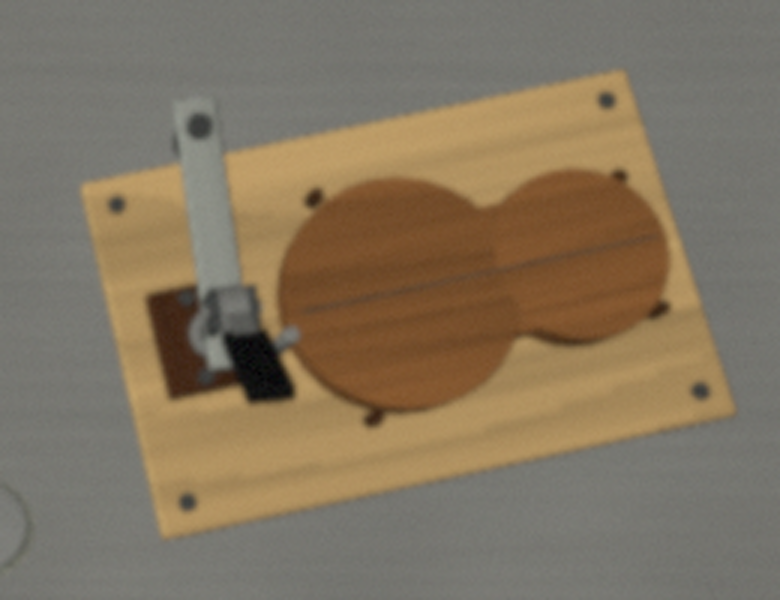

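```bash
cat >> h.py <<'E'
from scipy.spatial.transform import Rotation as Ro
O=np.array([512.8,28.7]);YAW=12.16
def cur():
    s=env.state(); return np.array(s["ee_pos"]),Ro.from_euler("xyz",s["ee_rot"],degrees=True).as_matrix()
def down(ydeg):
    y=np.array([np.cos(np.radians(ydeg)),np.sin(np.radians(ydeg)),0]);x=np.array([0,0,-1.]);return np.column_stack([x,y,np.cross(x,y)])
def rel(p0,R0,p,R):
    return (R0.T@(np.asarray(p)-p0)/10).round(2).tolist(), Ro.from_matrix(R0.T@R).as_rotvec().round(3).tolist()
def strapframe(th,r,off):
    "point at radius r along nose, off to CCW side; th swing deg"
    a=np.radians(YAW-90+th);d=np.array([np.cos(a),np.sin(a)]);n=np.array([-d[1],d[0]])
    return O+r*d+off*n
E
python3 - <<'E'
from h import *
print("nose end",rayz("top",320+195/3,90+98/3,83), "exp r140 ang",[ (a,strapframe(a,140,0).round(1)) for a in(82,84,86,90)])
print("pin",rayz("top",320+295/3,90+332/3,90))
p0,R0=cur();print(p0,R0.round(3))
th=84
for off in (60,):
    xy=strapframe(th,105,off); print(xy)
    for yd in (YAW+th, YAW+th-180):
        print(yd,rel(p0,R0,[*xy,180],down(yd)))
E
```

```text
nose end [650.8443292   42.50797333  83.        ] exp r140 ang [(82, array([652.4,  38.9])), (84, array([652. ,  43.7])), (86, array([651.4,  48.6])), (90, array([649.7,  58.2]))]
pin [502.3816319 -11.7768734  90.       ]
[231.7375529  526.25762126 221.98060037] [[ 0.     0.403  0.915]
 [ 0.     0.915 -0.403]
 [-1.     0.    -0.   ]]
[610.75542568  99.62062169]
96.16 ([4.19, -23.77, 51.88], [-0.522, 0.0, -0.0])
-83.84 ([4.19, -23.77, 51.88], [2.619, -0.0, -0.0])
```

Emit:
arm_command(slide=[[0.3,-1.6,3.5],[0.6,-3.2,6.9],[0.8,-4.8,10.4],[1.1,-6.3,13.8],[1.4,-7.9,17.3],[1.7,-9.5,20.8],[2.0,-11.1,24.2],[2.2,-12.7,27.7],[2.5,-14.3,31.1],[2.8,-15.8,34.6],[3.1,-17.4,38.0],[3.4,-19.0,41.5],[3.6,-20.6,45.0],[3.9,-22.2,48.4],[4.2,-23.8,51.9],[4.2,-23.8,51.9],[4.2,-23.8,51.9]], turn=[[-0.035,0,0],[-0.07,0,0],[-0.105,0,0],[-0.14,0,0],[-0.175,0,0],[-0.21,0,0],[-0.245,0,0],[-0.28,0,0],[-0.315,0,0],[-0.35,0,0],[-0.385,0,0],[-0.42,0,0],[-0.455,0,0],[-0.49,0,0],[-0.522,0,0],[-0.522,0,0],[-0.522,0,0]], grip=[255,255,255,255,255,255,255,255,255,255,255,255,255,255,255,255,255], newtons=20)

```text
time_s: 2.42
ee_pos: [611.6, 97.7, 179.2]
ee_rot: [162.7, 89.9, 168.7]
force: [-1.2, 0.2, -0.7]
gripper_width: 0.5
```

Emit:
arm_command(slide=[[2,0,0],[4,0,0],[6,0,0],[8,0,0],[10,0,0],[11,0,0],[11,-1,0],[11,-2,0],[11,-3,0],[11,-3,0],[11,-3,0]], turn=[[0,0,0],[0,0,0],[0,0,0],[0,0,0],[0,0,0],[0,0,0],[0,0,0],[0,0,0],[0,0,0],[0,0,0],[0,0,0]], grip=[255,255,255,255,255,255,255,255,255,255,255])

```text
time_s: 3.33
ee_pos: [614.8, 68.5, 71.2]
ee_rot: [6.1, 89.9, 12.1]
force: [1.0, -0.7, -0.4]
gripper_width: 0.5
```

Run:
```python
from h import *
snap("side","side1");p,d=snap("top","top1")
for n in("side","top"):
    i=cv2.imread(f"pics/{n}1.png");c=i[100:270,260:460] if n=="side" else i[90:290,320:580]
    cv2.imwrite(f"pics/{n}1c.png",cv2.resize(c,None,fx=3,fy=3,interpolation=cv2.INTER_CUBIC))
p0,R0=cur();print(p0,env.state()["force"])
pc=np.array([*strapframe(84,105,30),70]); print(pc)
# plan: relative to commanded pose, swing 
for th in range(84,-4,-4):
    print(th,*rel(pc,down(YAW+84),[*strapframe(th,105,27),70],down(YAW+th)))
```

```text
[614.44725447  69.29635632  70.80423476] [0.01482696 0.26525595 0.14847472]
[613.97458411  69.7938381   70.        ]
84 [0.0, -0.3, -0.0] [0.0, 0.0, 0.0]
80 [0.0, -1.04, 0.16] [0.07, 0.0, 0.0]
76 [0.0, -1.79, 0.27] [0.14, 0.0, 0.0]
72 [0.0, -2.54, 0.33] [0.209, 0.0, 0.0]
68 [0.0, -3.3, 0.34] [0.279, 0.0, 0.0]
64 [0.0, -4.05, 0.29] [0.349, 0.0, 0.0]
60 [0.0, -4.8, 0.19] [0.419, 0.0, 0.0]
56 [0.0, -5.55, 0.04] [0.489, 0.0, 0.0]
52 [0.0, -6.27, -0.16] [0.559, 0.0, 0.0]
48 [0.0, -6.99, -0.42] [0.628, 0.0, 0.0]
44 [0.0, -7.68, -0.72] [0.698, 0.0, 0.0]
40 [0.0, -8.35, -1.07] [0.768, 0.0, 0.0]
36 [0.0, -9.0, -1.47] [0.838, 0.0, 0.0]
32 [0.0, -9.61, -1.91] [0.908, 0.0, 0.0]
28 [0.0, -10.2, -2.39] [0.977, 0.0, 0.0]
24 [0.0, -10.74, -2.91] [1.047, 0.0, 0.0]
20 [0.0, -11.25, -3.47] [1.117, 0.0, 0.0]
16 [0.0, -11.72, -4.06] [1.187, 0.0, 0.0]
12 [0.0, -12.15, -4.69] [1.257, 0.0, 0.0]
8 [0.0, -12.53, -5.34] [1.326, 0.0, 0.0]
4 [0.0, -12.87, -6.02] [1.396, 0.0, 0.0]
0 [0.0, -13.16, -6.72] [1.466, 0.0, 0.0]
```

View pics/side1c.png

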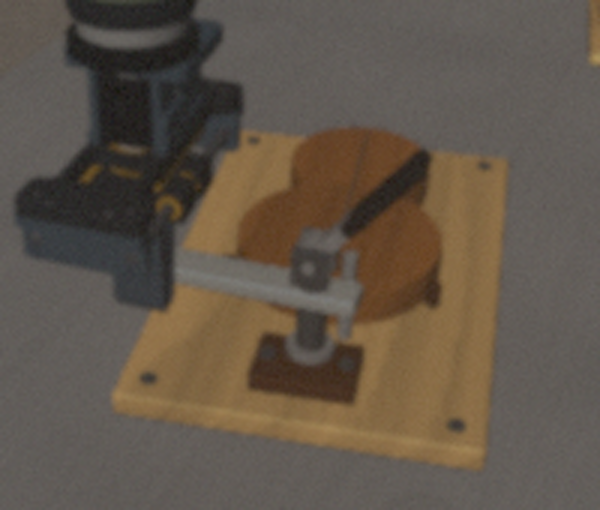

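View pics/top1c.png

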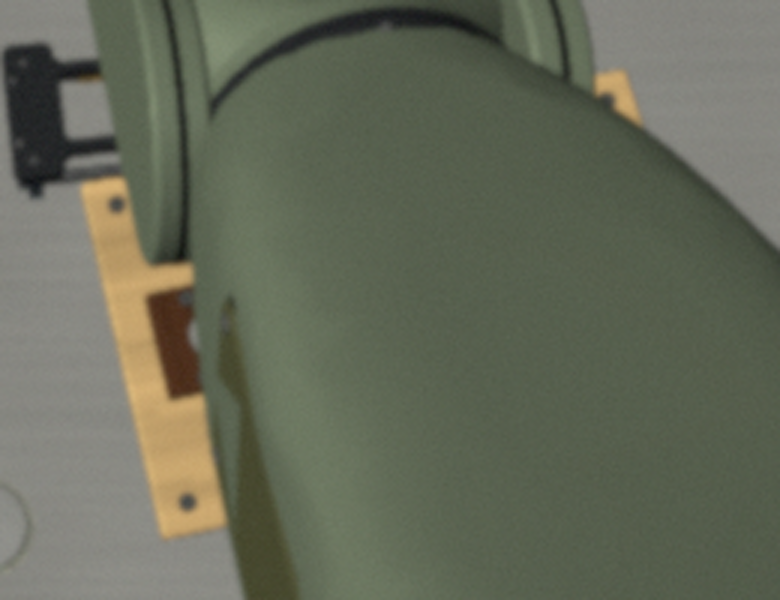

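The fingers stand beside the strap's outer part at the right height, and the side view shows the lever clear of the arm. Next I'll swing the strap along its arc.

Emit:
arm_command(slide=[[0,-0.3,0],[0,-1.04,0.16],[0,-1.79,0.27],[0,-2.54,0.33],[0,-3.3,0.34],[0,-4.05,0.29],[0,-4.8,0.19],[0,-5.55,0.04],[0,-6.27,-0.16],[0,-6.99,-0.42],[0,-7.68,-0.72],[0,-8.35,-1.07],[0,-9.0,-1.47],[0,-9.61,-1.91],[0,-10.2,-2.39],[0,-10.74,-2.91],[0,-11.25,-3.47],[0,-11.25,-3.47]], turn=[[0,0,0],[0.07,0,0],[0.14,0,0],[0.209,0,0],[0.279,0,0],[0.349,0,0],[0.419,0,0],[0.489,0,0],[0.559,0,0],[0.628,0,0],[0.698,0,0],[0.768,0,0],[0.838,0,0],[0.908,0,0],[0.977,0,0],[1.047,0,0],[1.117,0,0],[1.117,0,0]], grip=[255,255,255,255,255,255,255,255,255,255,255,255,255,255,255,255,255,255])

```text
time_s: 4.93
ee_pos: [591.0, -46.4, 70.2]
ee_rot: [155.1, 90.0, 97.2]
force: [0.2, 0.0, 0.0]
gripper_width: 0.6
```

Run:
```python
from h import *
snap("side","side2")
i=cv2.imread("pics/side2.png");c=i[100:270,260:460]
cv2.imwrite("pics/side2c.png",cv2.resize(c,None,fx=3,fy=3,interpolation=cv2.INTER_CUBIC))
p0,R0=cur();s=env.state();print(p0,s["force"],s["qpos"])
pc=np.array([*strapframe(20,105,27),70]); print(pc)
for th in range(20,-8,-2):
    print(th,*rel(pc,down(YAW+20),[*strapframe(th,105,27),70],down(YAW+max(th,0))))
```

```text
[591.43866489 -46.26278562  70.17518141] [0.346386   0.47315574 0.54685162] [-5.58305320e+00  2.74105755e+01  9.90042007e+01 -6.79594344e-04
  5.35724339e+01 -3.77962013e+01]
[591.54722056 -45.81761708  70.        ]
20 [0.0, 0.0, 0.0] [0.0, 0.0, 0.0]
18 [0.0, -0.37, 0.09] [0.035, 0.0, 0.0]
16 [0.0, -0.74, 0.16] [0.07, 0.0, 0.0]
14 [0.0, -1.11, 0.22] [0.105, 0.0, 0.0]
12 [0.0, -1.49, 0.27] [0.14, 0.0, 0.0]
10 [0.0, -1.86, 0.31] [0.175, 0.0, 0.0]
8 [0.0, -2.24, 0.33] [0.209, 0.0, 0.0]
6 [0.0, -2.62, 0.34] [0.244, 0.0, 0.0]
4 [0.0, -3.0, 0.34] [0.279, 0.0, 0.0]
2 [0.0, -3.38, 0.32] [0.314, 0.0, 0.0]
0 [0.0, -3.75, 0.29] [0.349, 0.0, 0.0]
-2 [0.0, -4.13, 0.25] [0.349, 0.0, 0.0]
-4 [0.0, -4.5, 0.19] [0.349, 0.0, 0.0]
-6 [0.0, -4.88, 0.12] [0.349, 0.0, 0.0]
```

View pics/side2c.png

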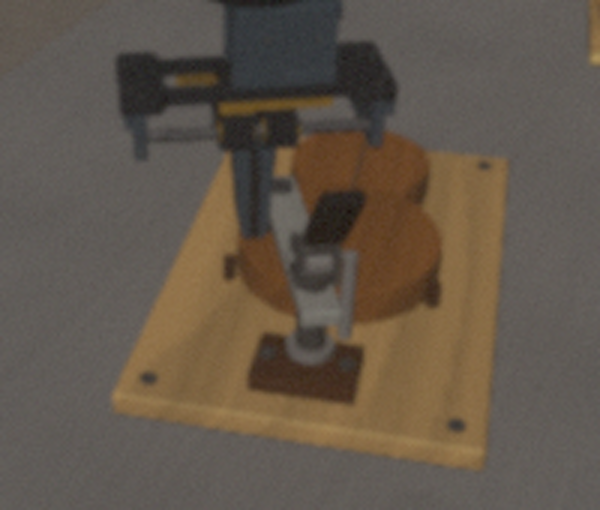

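The strap has followed and is now about 20° from the stop. The finger is on its outer side, clear of the wood. I'll continue more slowly.

Emit:
arm_command(slide=[[0,-0.37,0.09],[0,-0.74,0.16],[0,-1.11,0.22],[0,-1.49,0.27],[0,-1.86,0.31],[0,-2.24,0.33],[0,-2.62,0.34],[0,-3.0,0.34],[0,-3.2,0.33],[0,-3.38,0.32],[0,-3.38,0.32]], turn=[[0.035,0,0],[0.07,0,0],[0.105,0,0],[0.14,0,0],[0.175,0,0],[0.209,0,0],[0.244,0,0],[0.279,0,0],[0.3,0,0],[0.314,0,0],[0.314,0,0]], grip=[255,255,255,255,255,255,255,255,255,255,255])

```text
time_s: 5.9
ee_pos: [564.9, -66.6, 70.1]
ee_rot: [84.0, 90.0, 8.2]
force: [0.6, 1.8, 0.5]
gripper_width: 0.5
```

Emit:
arm_command(slide=[[0,-0.1,0],[0,-0.2,0],[0,-0.3,0],[0,-0.4,0],[0,-0.4,0]], turn=[[0.017,0,0],[0.035,0,0],[0.035,0,0],[0.035,0,0],[0.035,0,0]], grip=[255,255,255,255,255])

```text
time_s: 6.32
ee_pos: [560.9, -68.1, 70.1]
ee_rot: [41.8, 90.0, -36.0]
force: [2.6, -1.0, 0.5]
gripper_width: 0.6
```

Emit:
arm_command(slide=[[0,-0.1,0],[0,-0.2,0],[0,-0.3,0],[0,-0.3,0]], turn=[[0,0,0],[0,0,0],[0,0,0],[0,0,0]], grip=[255,255,255,255])

```text
time_s: 6.65
ee_pos: [558.6, -68.5, 70.1]
ee_rot: [79.3, 89.9, 1.4]
force: [4.7, -1.1, -1.0]
gripper_width: 0.6
```

Emit:
arm_command(slide=[[0,-0.1,0],[0,-0.2,0],[0,-0.3,0],[0,-0.3,0]], turn=[[0,0,0],[0,0,0],[0,0,0],[0,0,0]], grip=[255,255,255,255])

```text
time_s: 6.98
ee_pos: [558.5, -68.5, 70.3]
ee_rot: [83.9, 89.5, 6.0]
force: [10.3, 2.5, -5.1]
gripper_width: 0.5
```

Run:
```python
from h import *
snap("side","side3")
i=cv2.imread("pics/side3.png");c=i[100:270,260:460]
cv2.imwrite("pics/side3c.png",cv2.resize(c,None,fx=3,fy=3,interpolation=cv2.INTER_CUBIC))
p0,R0=cur();s=env.state();print(p0,s["force"])
d=p0[:2]-O;a=np.radians(YAW);print("carrier",d@[np.cos(a),np.sin(a)],d@[-np.sin(a),np.cos(a)])
```

```text
[558.54915498 -68.53704552  70.27911153] [10.52697102  1.22617523 -5.20958147]
carrier 24.240447122923797 -104.69206716186567
```

View pics/side3c.png

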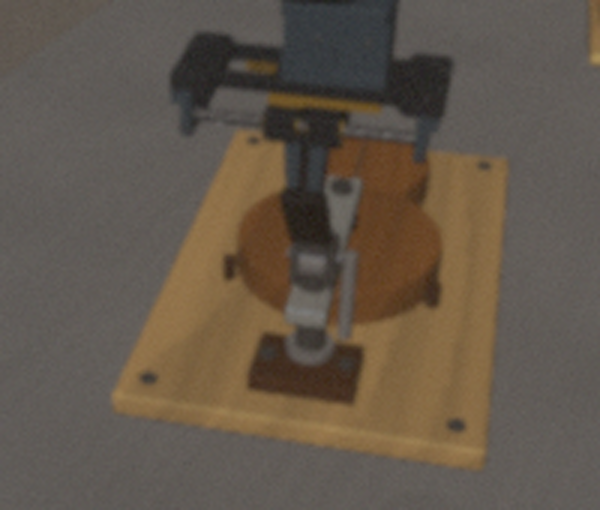

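The strap is against its stop: a further 3 mm of command gave no motion, and the force rose to about 10 N. Now I'll back off, lift and check.

Emit:
arm_command(slide=[[0,1,0],[0,2,0],[0,3.5,0],[0,5,0],[-3,5,0],[-6,5,0],[-9,5,0],[-12,5,0],[-15,5,0],[-17,5,0],[-17,8,0],[-17,11,0],[-17,14,0],[-17,17,0],[-17,17,0]], turn=[[0,0,0],[0,0,0],[0,0,0],[0,0,0],[0,0,0],[0,0,0],[0,0,0],[0,0,0],[0,0,0],[0,0,0],[0,0,0],[0,0,0],[0,0,0],[0,0,0],[0,0,0]], grip=[255,255,255,255,255,255,255,255,255,255,255,255,255,255,255])

```text
time_s: 8.28
ee_pos: [724.4, -31.6, 236.9]
ee_rot: [-134.8, 89.9, 147.5]
force: [-0.7, 0.6, -0.6]
gripper_width: 0.1
```

Run:
```python
from h import *
for n in("side","top"):
    p,D=snap(n,n+"4")
    i=cv2.imread(f"pics/{n}4.png");c=i[100:270,260:460] if n=="side" else i[90:290,320:580]
    cv2.imwrite(f"pics/{n}4c.png",cv2.resize(c,None,fx=3,fy=3,interpolation=cv2.INTER_CUBIC))
    for l in("lever_end","strap_nose","blank"): print(n,l,[(np.round(r["point"]),round(r["p"],2)) for r in env.search_frame(n,l)[:2]])
p0,R0=cur();s=env.state();print(p0,s["force"],s["time_s"])
a=np.radians(YAW);C=np.array([[np.cos(a),-np.sin(a)],[np.sin(a),np.cos(a)]])
print("exp lever_end",C@[0,53]+O,"nose",C@[0,-120]+O)
```

```text
side lever_end [(array([504.,  74., 155.]), 0.73), (array([522., -34.,  88.]), 0.49)]
side strap_nose [(array([525., -34.,  82.]), 0.6)]
side blank [(array([ 534., -101.,   44.]), 0.71)]
top lever_end [(array([503.,  61., 154.]), 0.56), (array([509., -20.,  17.]), 0.5)]
top strap_nose [(array([528., -40.,  82.]), 0.96)]
top blank [(array([ 534., -109.,   45.]), 0.56)]
[720.2572564  -33.53988375 240.70401659] [-0.95160148 -0.2960024  -0.28944889] 8.6833
exp lever_end [501.63595386  80.510849  ] nose [538.0770856  -88.60758263]
```

View pics/side4c.png

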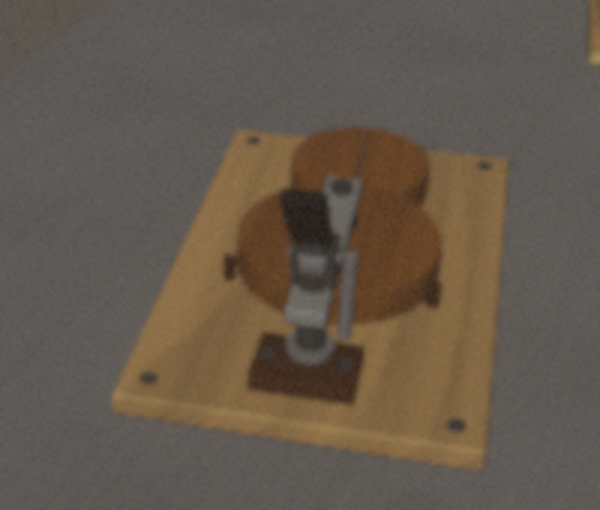

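View pics/top4c.png

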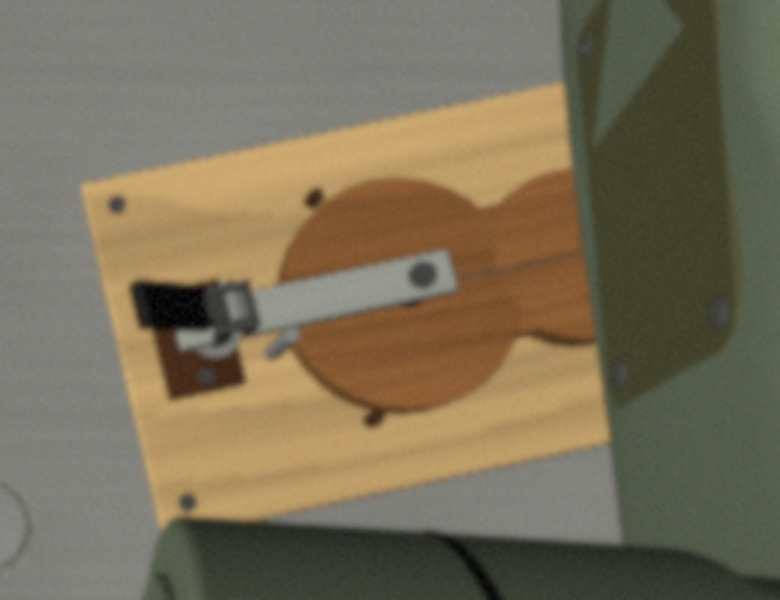

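The strap lies along the body's centre line and touches the pin at crop (283,340). The lever is still up and its end is near crop (137,304). Next I'll plan the lever push.

Run:
```python
from h import *
a=np.radians(YAW);C=np.array([[np.cos(a),-np.sin(a)],[np.sin(a),np.cos(a)]])
f=lambda P:(C.T@(np.array(P)[:2]-O)).round(1)
print("lever end corners",[f(rayz("top",320+u/3,90+v/3,190)) for u,v in((134,283),(141,327))])
print("nose hole",f(rayz("top",320+423/3,90+274/3,83)),"nose end",f(rayz("top",320+451/3,90+270/3,83)))
p0,R0=cur();print(p0,env.state()["force"])
def tgt(h,ztip): return [*(C@[0,h]+O),ztip+8]
R=down(YAW)
print("above",rel(p0,R0,tgt(31,205),R), tgt(31,205))
s=90
base=np.array(tgt(31,205))
for ph in range(57,-1,-3):
    q=np.radians(ph);h=s*np.cos(q)-5*np.sin(q);z=105+s*np.sin(q)+5*np.cos(q)
    print(ph,rel(base,R,tgt(h-16,z),R)[0])
```

```text
lever end corners [array([ 9.7, 60.9]), array([-13.5,  62.7])]
nose hole [   0.4 -122.5] nose end [  -0.8 -139.4]
[720.2572564  -33.53988375 240.70401659] [-0.95160148 -0.2960024  -0.28944889]
above ([2.77, -18.98, -13.54], [-0.001, 0.0, -0.0]) [np.float64(506.27008622026085), np.float64(59.00445884732432), 213]
57 [2.18, -0.0, 0.22]
54 [2.42, 0.0, -0.19]
51 [2.69, 0.0, -0.58]
48 [2.98, 0.0, -0.95]
45 [3.28, -0.0, -1.31]
42 [3.61, 0.0, -1.65]
39 [3.95, 0.0, -1.98]
36 [4.31, -0.0, -2.29]
33 [4.68, 0.0, -2.58]
30 [5.07, 0.0, -2.84]
27 [5.47, 0.0, -3.09]
24 [5.88, -0.0, -3.32]
21 [6.31, -0.0, -3.52]
18 [6.74, 0.0, -3.71]
15 [7.19, 0.0, -3.86]
12 [7.64, 0.0, -4.0]
9 [8.1, -0.0, -4.11]
6 [8.56, 0.0, -4.2]
3 [9.03, 0.0, -4.26]
0 [9.5, 0.0, -4.3]
```

Emit:
arm_command(slide=[[0,-2.5,-1.7],[0,-5,-3.4],[0,-7.5,-5.1],[0,-10,-6.9],[0,-12.5,-8.6],[0,-15,-10.3],[0,-17,-11.7],[0.5,-19,-13.0],[1.5,-19,-13.0],[2.8,-19,-13.0],[2.8,-19,-13.0],[2.8,-19,-13.0]], turn=[[0,0,0],[0,0,0],[0,0,0],[0,0,0],[0,0,0],[0,0,0],[0,0,0],[0,0,0],[0,0,0],[0,0,0],[0,0,0],[0,0,0]], grip=[255,255,255,255,255,255,255,255,255,255,255,255])

```text
time_s: 9.68
ee_pos: [507.7, 53.5, 211.8]
ee_rot: [-95.6, 90.0, -173.5]
force: [-0.3, -0.3, -0.1]
gripper_width: 0.5
```

Run:
```python
from h import *
snap("side","side5")
i=cv2.imread("pics/side5.png");c=i[100:270,260:460]
cv2.imwrite("pics/side5c.png",cv2.resize(c,None,fx=3,fy=3,interpolation=cv2.INTER_CUBIC))
p0,R0=cur();s=env.state();print(p0,s["force"])
d=p0[:2]-O;a=np.radians(YAW);print("carrier",d@[np.cos(a),np.sin(a)],d@[-np.sin(a),np.cos(a)])
```

```text
[508.31459709  53.58746883 212.29474907] [-0.68100216 -1.05413959  0.77739135]
carrier 0.8575909005664752 25.27388933169649
```

View pics/side5c.png

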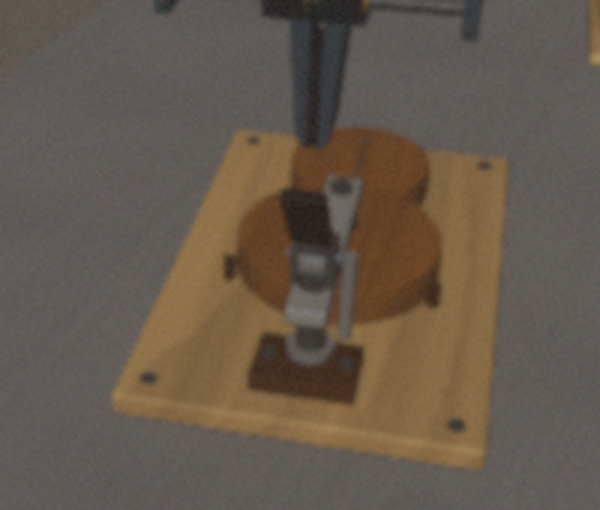

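The fingertips are above the raised paddle and in line with it. Now the first half of the lever push.

Emit:
arm_command(slide=[[0.8,-0.1,0.2],[1.5,-0.1,0.2],[2.18,-0.1,0.2],[2.42,-0.1,-0.19],[2.69,-0.1,-0.58],[2.98,-0.1,-0.95],[3.28,-0.1,-1.31],[3.61,-0.1,-1.65],[3.95,-0.1,-1.98],[4.31,-0.1,-2.29],[4.68,-0.1,-2.58],[5.07,-0.1,-2.84],[5.47,-0.1,-3.09]], turn=[[0,0,0],[0,0,0],[0,0,0],[0,0,0],[0,0,0],[0,0,0],[0,0,0],[0,0,0],[0,0,0],[0,0,0],[0,0,0],[0,0,0],[0,0,0]], grip=[255,255,255,255,255,255,255,255,255,255,255,255,255])

```text
time_s: 10.82
ee_pos: [500.4, 84.3, 157.0]
ee_rot: [171.5, 90.0, 93.6]
force: [-1.2, -1.8, 2.0]
gripper_width: 0.3
```

Run:
```python
from h import *
snap("side","side6")
i=cv2.imread("pics/side6.png");c=i[100:270,260:460]
cv2.imwrite("pics/side6c.png",cv2.resize(c,None,fx=3,fy=3,interpolation=cv2.INTER_CUBIC))
p0,R0=cur();s=env.state();print(p0,s["force"])
d=p0[:2]-O;a=np.radians(YAW);print("carrier",d@[np.cos(a),np.sin(a)],d@[-np.sin(a),np.cos(a)])
```

```text
[500.03933083  84.68035854 156.22094404] [ 0.04792202 -0.71310016  0.52140236]
carrier -0.6825244881905898 57.41227552178926
```

View pics/side6c.png

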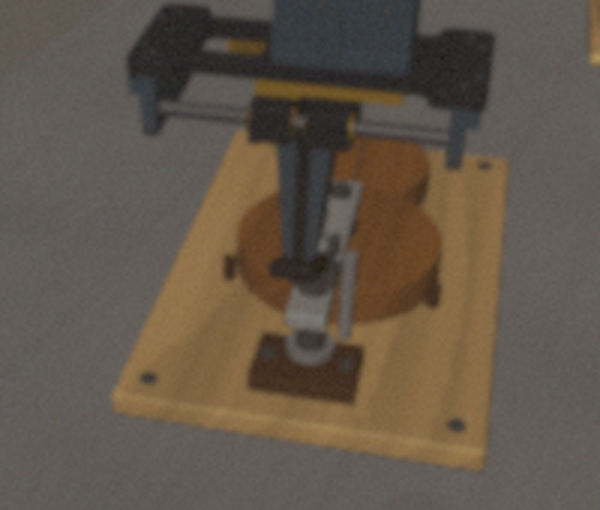

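The paddle is following, down to about 27°, and the strap is unchanged. Now the second half.

Emit:
arm_command(slide=[[0.41,0,-0.23],[0.84,0,-0.43],[1.27,0,-0.62],[1.72,0,-0.77],[2.17,0,-0.91],[2.63,0,-1.02],[3.09,0,-1.11],[3.56,0,-1.17],[4.0,0,-1.2],[4.0,0,-1.2],[4.0,0,-1.2]], turn=[[0,0,0],[0,0,0],[0,0,0],[0,0,0],[0,0,0],[0,0,0],[0,0,0],[0,0,0],[0,0,0],[0,0,0],[0,0,0]], grip=[255,255,255,255,255,255,255,255,255,255,255])

```text
time_s: 11.78
ee_pos: [497.9, 96.1, 118.1]
ee_rot: [158.7, 89.9, 80.8]
force: [-3.5, 2.2, 10.6]
gripper_width: 0.5
```

Emit:
arm_command(slide=[[0.1,0,0],[0.2,0,0],[0.3,0,0],[0.3,0,0]], turn=[[0,0,0],[0,0,0],[0,0,0],[0,0,0]], grip=[255,255,255,255])

```text
time_s: 12.12
ee_pos: [498.0, 96.1, 117.7]
ee_rot: [119.3, 89.9, 41.4]
force: [-9.4, 1.4, 26.9]
gripper_width: 0.7
```

The lever is at its stop: the tip is at z≈110 and the force rose to 27 N with no motion. I'll lift straight up, move clear and check.

Emit:
arm_command(slide=[[-0.5,0,0],[-2,0,0],[-4,0,0],[-7,0,0],[-10,0,0],[-13,3,0],[-14,6,0],[-14,9,0],[-14,12,0],[-14,15,0],[-14,18,0],[-14,21,0],[-14,21,0],[-14,21,0]], turn=[[0,0,0],[0,0,0],[0,0,0],[0,0,0],[0,0,0],[0,0,0],[0,0,0],[0,0,0],[0,0,0],[0,0,0],[0,0,0],[0,0,0],[0,0,0],[0,0,0]], grip=[255,255,255,255,255,255,255,255,255,255,255,255,255,255])

```text
time_s: 13.28
ee_pos: [704.1, 139.6, 251.5]
ee_rot: [-81.5, 89.8, -159.4]
force: [-0.1, 0.3, -0.1]
gripper_width: 0.6
```

Run:
```python
from h import *
for n in("side","top"):
    p,D=snap(n,n+"7")
    i=cv2.imread(f"pics/{n}7.png");c=i[100:270,260:460] if n=="side" else i[90:290,320:580]
    cv2.imwrite(f"pics/{n}7c.png",cv2.resize(c,None,fx=3,fy=3,interpolation=cv2.INTER_CUBIC))
    for l in("lever_end","strap_nose","blank"): print(n,l,[(np.round(r["point"]),round(r["p"],2)) for r in env.search_frame(n,l)[:2]])
p0,R0=cur();s=env.state();print(p0,s["force"],s["time_s"])
```

```text
side lever_end [(array([500.,  91., 112.]), 0.98), (array([530., -61.,  75.]), 0.64)]
side strap_nose [(array([534., -62.,  76.]), 0.85)]
side blank [(array([ 545., -107.,   43.]), 0.9), (array([462., 266.,  34.]), 0.52)]
top lever_end []
top strap_nose []
top blank [(array([390., 172.,  51.]), 0.4)]
[702.74655308 139.60284006 255.12401542] [ 1.03130882 -0.1716598  -0.12936453] 13.6833
```

View pics/side7c.png

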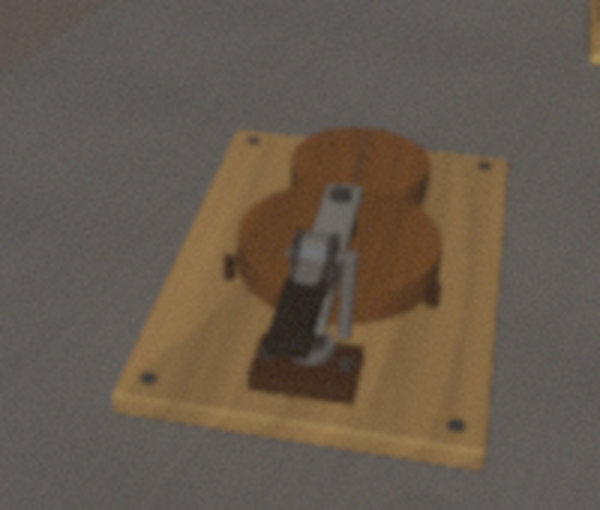

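View pics/top7.png

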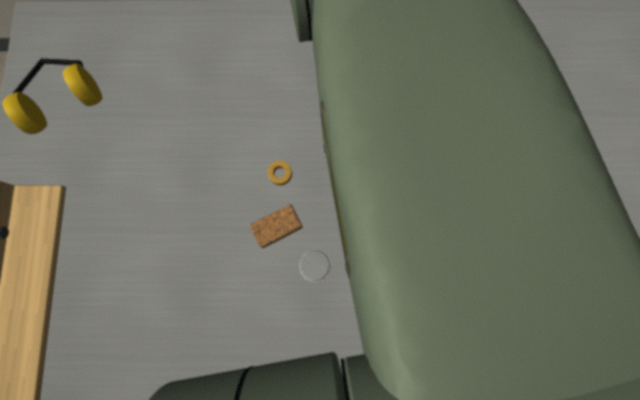

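View pics/top7c.png

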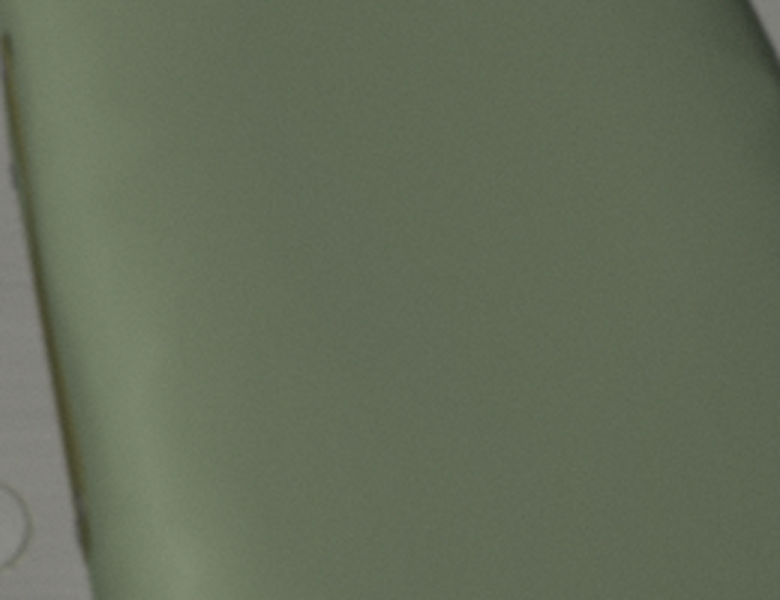

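In the side view the lever is flat (end z≈112) and the strap has dropped to z≈76. The arm blocks the top view, so I'll move it aside for one more check.

Emit:
arm_command(slide=[[0,0,-3],[0,0,-6],[0,0,-9],[0,0,-12],[0,0,-15],[0,0,-18],[0,0,-21],[0,0,-24],[0,0,-27],[0,0,-27],[0,0,-27]], turn=[[0,0,0],[0,0,0],[0,0,0],[0,0,0],[0,0,0],[0,0,0],[0,0,0],[0,0,0],[0,0,0],[0,0,0],[0,0,0]], grip=[255,255,255,255,255,255,255,255,255,255,255])

```text
time_s: 14.6
ee_pos: [645.5, 405.3, 254.1]
ee_rot: [-2.0, 90.0, -79.7]
force: [0.1, 0.4, -0.8]
gripper_width: 0.3
```

Run:
```python
from h import *
p,D=snap("top","top8")
i=cv2.imread("pics/top8.png");cv2.imwrite("pics/top8c.png",cv2.resize(i[90:290,320:580],None,fx=3,fy=3,interpolation=cv2.INTER_CUBIC))
for l in("lever_end","strap_nose","blank"): print(l,[(np.round(r["point"]),round(r["p"],2)) for r in env.search_frame("top",l)[:2]])
for u,v in((461,181),(440,185),(375,197),(370,199),(470,190)): print(u,v,unproj("top",u,v,np.median(D[v-1:v+2,u-1:u+2])).round(1))
print(env.state()["force"],env.state()["time_s"])
```

```text
lever_end [(array([502.,  79., 110.]), 0.77), (array([509., -44.,  18.]), 0.41)]
strap_nose [(array([530., -40.,  79.]), 0.88), (array([502.,  80., 108.]), 0.24)]
blank [(array([ 544., -132.,   44.]), 0.82), (array([463., 247.,  27.]), 0.27)]
461 181 [539.8 -91.2  82.3]
440 185 [533.7 -54.8  76.6]
375 197 [505.1  66.6 110.2]
370 199 [501.5  75.3 110.6]
470 190 [ 530.8 -118.1   46.7]
[-0.22846831 -0.23890089  0.86896888] 14.8
```

View pics/top8c.png

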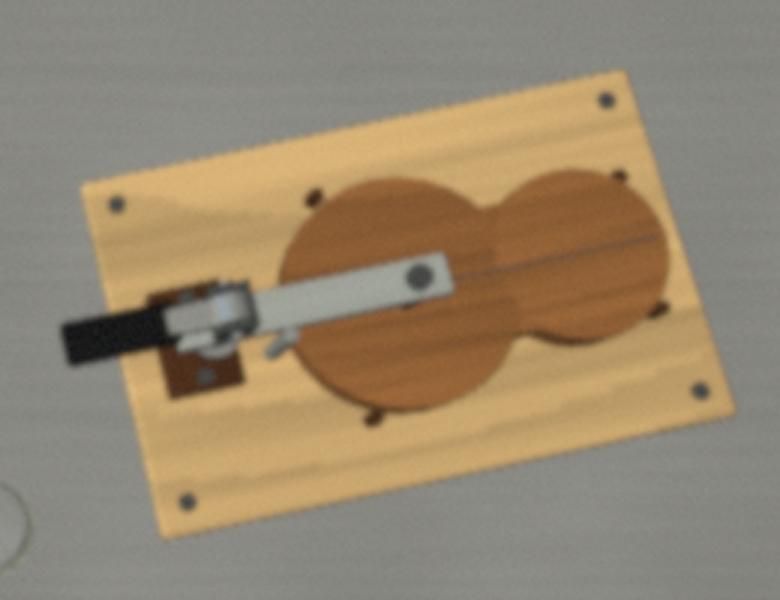

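The lever is level, with its top at z≈110.4 at two points. The strap top is at z≈76.6 (77 expected), the strap is against the pin, and the body outline hasn't moved.

Run:
```python
from workcell import env
print(env.job_done())
```

```text
the job is handed in; nothing more can be done
None
```

The wooden body is clamped, and I handed the job in at about 15 s of the 51 s allowed. With closed fingers I swung the strap over the body until it met its stop. Then I pushed the cam lever down along its arc to its own stop and moved the arm clear.

**Strap:** at the stop, a further 3 mm of command gave no motion and the force rose to about 10 N. The last top view shows the strap along the body's centre line, against the pin. Its top is at about 76.6 mm, where 77 mm is expected with the cam down.

**Lever:** at the end of the push, 3 mm of command moved it only about 0.4 mm and the force rose to about 27 N. Its upper face is level at about 110 mm at two points.

**Other things:** the body's outline in the last top view matches the first. The jar, sanding block and collar were in the same place in the full top view taken after the lever push.

**Disagreements:**
- My carrier fit was 3 to 5 mm off at its corners.
- The networks put "strap_nose" about halfway along the strap, so I used the carrier fit and contact forces instead.
- One depth reading at the screw over the rubber foot gave 82 mm. I took that to be the screw head, since the bar beside it read 76.6 mm.

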